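# Lower the centrifuge bottle lift

## Robot

A 6-joint arm with a two-finger parallel gripper is mounted at the origin on the work surface. World frame = base frame: x ahead of the robot, y to its left, z up, the work surface at z = 0. Lengths are in m, angles in degrees, forces in N, time in s.
With the tool pointing down it reaches from about 0.4 to 0.825 m from the base axis. Payload 7 kg.
Tool frame: the origin (TCP) lies on the centre line of the jaws, within the pads' length; the fingertips stand 11 mm ahead of it and the grasp point (between the pads) lies 8 mm behind it; z points along the fingers, y is the line along which they close (so a half turn about z gives the same grasp; the last joint's range is limited). The gripper opens to 88 mm and grips with 3 to 60 N. Pads are 19 mm wide; open, the fingers measure 130 mm over their backs; the gripper's body (78 mm by 193 mm) begins 47 mm behind the grasp point.
Start: joints at [91.622, 20.546, 0.682, 0, -70.136, -16.507], TCP at [0.173, 0.652, 0.238] pointing down, gripper open.
Joint ranges: [-176.03, 176.03], [-82.01, 121.73], [-58.28, 71.71], [-173.87, 95.51], [-174.79, -0.11], [-173.66, 173.66]. Speed limits (degrees/s): [136.94, 136.94, 172.46, 180, 180, 180].

## Interface

Orientations are given as [roll, pitch, yaw] about the fixed x, y, z axes, in that order (R = Rz(yaw) Ry(pitch) Rx(roll)).
In Python, from plant import r, capture, camera_model, job gives the robot as it stands.
- The arm moves only by the tool drive_tool, never from a script. Its argument "increments" is a list that holds one entry, the list of rows, each a list of 5 numbers: the gripper's target within -1 to 1 (fully open at 1, half-way at 0, shut at -1), then the shift along the tool's x, y, z scaled (see below), then the turn about the tool's z scaled (see below). In form: [[[gripper, tx, ty, tz, roll], ...]]. A call has 1 to 5 rows; each row is the pose to reach, as a shift and turn from the pose commanded when the call began, along the tool's axes at that moment, turning the shorter way round; what a row does not reach only later rows make up. The controller multiplies each number of a shift by 120 mm and each number of a turn by 360 degrees. A row lasts 1/8 s, in which the tool goes at most 62.5 mm and 10.7 degrees, less where a joint would pass 70% of its speed; a pose out of reach is approached as far as the arm can. A call with a number of a shift or a turn outside -1 to 1 is refused whole. A call with a gripper value outside its range is refused whole. The fingers move at their own pace and stop on an object; "squeeze" is the grip in N (left out, the last holds). Time passes only in rows, so rows that repeat a pose let the fingers close. It gives the time, the measured TCP pose, the force, the opening and the grip force at its end, in the units of the state.
- r.get_state(): the state, without advancing time (a new reading comes with each control period).
- capture(name): name is "side" or "top" or "wrist"; returns the picture (400x640x3 uint8, red, green, blue); there is no depth.
- camera_model(name): a dict with "camera_matrix" (3x3 intrinsics, pixels), "k1" (the pictures are not rectified: a ray, as slopes to the right and down, at radius r is drawn at 1 + k1 r^2 times it, then the intrinsics apply), "rvec" (rotation vector, rad) and "tvec" (3), from world to camera coordinates, as OpenCV has them. Camera axes: x right, y down, z forward; pixel columns grow to the right and rows downward; lengths in m; the calibration is good to about 2 mm. A picture is of the moment at which its call begins: read the wrist's pose just before it. camera_model takes no time and is no camera call; for the wrist camera it gives the pose at the moment of the call.
- job.close_job(): hands the job in; it is judged then, once.
The state is a dict: "time_s": time; "joints": joint angles; "qd": joint speeds; "joint_torque": joint torques, N m; "tcp_pos": TCP position; "eef_rot": TCP orientation; "contact_force": force on the tool from outside, world axes, zero at the start; "moment": the same for the moment, N m; "gripper_width": finger opening in m; "gripper_force": force on a finger pad.
Only numpy, scipy, OpenCV 4.12 (cv2) and the standard library are available. Lean on these libraries where they do the work, as an engineer would, in place of code of your own. Each camera call takes 0.05 s, during which the arm holds its last target. There are 200 camera calls.

## Task

Lower the loading lift that carries the four centrifuge bottles: squeeze the red release button into the lever's grip, and with it held in swing the lever down until it is fully down. Then let go, so that the button springs out and locks the lever there. Leave the bottle, beaker and tip box standing on the bench where they are.

Things in the scene. Friction and masses are not known exactly. Their poses are not given: they have to be found in the camera images.
- lift_lever (a joint): Angle (rad) of the lift's hand lever: 0 fully up (46 degrees above level), 0.8 fully down at its stop (level); it starts at 0 to 0.08. With the button out, teeth lock it both ways near 0.12, 0.28-0.33, 0.49-0.54 and beyond 0.70 (the bottom lock). It is counterbalanced, stays where it is left, takes 3 to 8 N at the grip to swing, and lowers the deck with the bottles by 75 mm.
- release_button (a joint): Travel (m) of the red release button: 0 is out (lever locked), 0.007 is fully in; about 2.4 N starts it, 8 N holds it fully in. The lever passes its teeth only while it is 0.005 or more in. It springs out when let go in a gap between the teeth, and in the bottom lock.
- lever_grip (a point): Centre of the lever's black grip: 105 mm long (ends 45 mm beyond this point, away from the pivot), 24 mm wide, 28 mm deep. 33 mm across grip and red button when out, 26 mm when in. Axes turn with the lever: x along it towards the pivot, y the level hinge axis across the grip, z up when the lever is level. 0.205 to 0.215 m above the bench at the start, 0.10 m when down.
- button_face (a point): Centre of the outer face of the red button, a bar 70 mm long and 18 mm deep on the -y side face of the grip, beside lever_grip and standing 9 mm proud. It is pushed in along lever_grip's +y, so two fingers closing across the grip along y squeeze it in. Nothing stands within 60 mm either side of the grip.
- lever_pivot (a point): The lever's pivot, fixed to the lift, 100 mm above the bench, 160 mm from lever_grip. Axes: x level, from the grip's side to the pivot (away from the robot at yaw 0), y the hinge axis, z up. The lever swings in this x-z plane, its grip on the -x side. The 210 mm high guide tower stands 60 to 110 mm to the +y side of the pivot; the bottles' deck is beyond it.
- reagent_bottle_mid (a point): Bystander: white plastic bottle with a blue cap, 68 mm across, 160 mm high, loose on the bench; this point is at its centre, half-way up.
- tip_box_mid (a point): Bystander: yellow box with a clear lid, 85 x 120 x 65 mm, loose on the bench between robot and lift; this point is at its centre, half-way up.
- beaker_mid (a point): Bystander: clear glass beaker, 80 mm across, 100 mm high, loose on the bench on the lever's -y side; this point is at its centre, half-way up.

How it is judged (in metres and radians):
On the way:
1. the release button is pushed in while the lever is still up (value of joint release_button above 0.005 m and value of joint lift_lever below 0.2 rad), for 0.05 s.
At the end, for the whole second after the job is handed in: The lever is down in its bottom lock (joint above 0.69 of 0.80 rad) and still, and the red button has sprung back out (less than 2 mm in), so that the lever is locked down (value of joint lift_lever above 0.69 rad and value of joint release_button below 0.002 m and velocity of joint lift_lever between -0.05 and 0.05 rad/s); the robot touches nothing.
It fails at once if the bottle, beaker or tip box is moved more than 30 mm or tipped over (distance of any of reagent_bottle_mid, tip_box_mid, beaker_mid from where it was at the start of the episode above 0.03 m or angle between any of reagent_bottle_mid, tip_box_mid, beaker_mid's own z axis and vertical above 0.5 rad).
It also fails if it takes over 32 s, if anything falls off the work surface, if the arm or the gripper's body presses on something with over 40 N, if the wrist force passes 120 N, or if a joint passes its speed limit or range.

## Working session

There is one attempt and no reset: what is moved stays moved. The work goes in short steps, Python scripts to look and compute and a tool call to move; the robot and the scene stay as the last step left them, time stands still between calls to the robot, and variables do not carry over. Pictures are saved under pics/ and viewed, at most 10 in all, crops included, and the job is handed in when it is done.

Besides the shell and the picture viewer there is one more tool, called after "Request:" as a command line: name --argument value ..., lists and objects as JSON in quotes. drive_tool: Moves the arm, as the interface text tells. Its arguments: {"type":"object","properties":{"increments":{"type":"array"},"squeeze":{"type":"number"}},"required":["increments"]}

```bash
mkdir -p pics; python3 - <<'E'
from plant import r,capture,camera_model
import cv2,numpy as np
s=r.get_state();print(s)
for n in("side","top"):
    im=capture(n);cv2.imwrite(f"pics/{n}0.png",im[:,:,::-1]);m=camera_model(n)
    R=cv2.Rodrigues(np.array(m["rvec"]))[0];print(n,(-R.T@np.array(m["tvec"]).ravel()).round(3),R[2].round(3),m["k1"],m["camera_matrix"])
E
```

```text
{'time_s': 0.0, 'joints': array([ 9.16224565e+01,  2.05905604e+01,  6.33332882e-01, -2.07848025e-02,
       -7.01357677e+01, -1.65066230e+01]), 'qd': array([ 0.01581138,  0.08601223,  0.0529723 ,  0.00245301, -0.02062809,
        0.06695601]), 'joint_torque': array([-2.41434309e-04, -5.82713091e+01,  2.93050611e+01,  6.99747384e+00,
        6.82278143e-03, -1.51419463e-04]), 'tcp_pos': array([0.17328719, 0.65188312, 0.23662711]), 'eef_rot': array([ 1.79905285e+02, -7.69124118e-03, -1.48912385e+01]), 'contact_force': array([-0.5353562 ,  0.22353875,  0.34371004]), 'moment': array([-0.0008249 , -0.02814655, -0.02952881]), 'gripper_force': 0.0, 'gripper_width': 0.08799363922347357}
side [0.501 0.854 0.959] [ 0.082 -0.7   -0.709] -0.11241253010061843 [[418.65182159   0.         322.65113876]
 [  0.         418.65182159 195.49828447]
 [  0.           0.           1.        ]]
top [0.425 0.055 1.158] [ 0.15   0.016 -0.989] -0.06857344634712875 [[413.80441904   0.         326.46158559]
 [  0.         413.80441904 196.96929591]
 [  0.           0.           1.        ]]
```

View pics/side0.png

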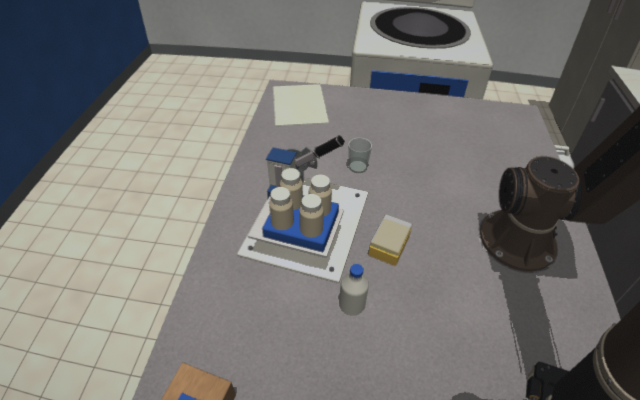

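View pics/top0.png

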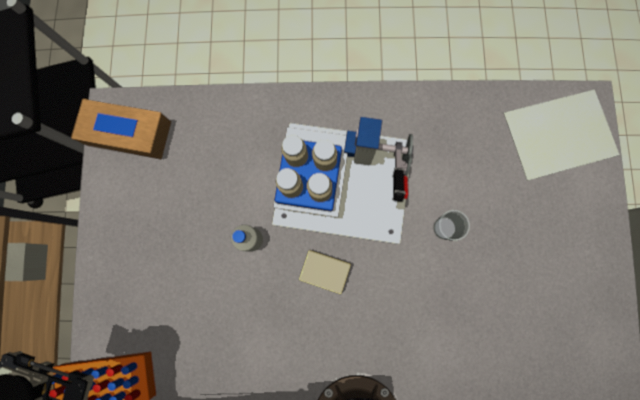

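Top view: lever grip with its red button at about (400,186), pivot at about (403,147), beaker (452,226), tip box (325,272), bottle (244,238), base plate corners roughly (289,124), (411,138), (401,243), (273,226). In the side view the grip is near (330,147).

```bash
cat > h.py <<'E'
import cv2,numpy as np
from plant import r,capture,camera_model
def ray(m,px):
    K=np.array(m["camera_matrix"]);p=cv2.undistortPoints(np.array([[px]],float),K,np.array([m["k1"],0,0,0.]))[0,0] if 0 else None
    d=(np.array(px,float)-K[:2,2])/np.array([K[0,0],K[1,1]]);u=d.copy()
    for _ in range(20):u=d/(1+m["k1"]*(u@u))
    R=cv2.Rodrigues(np.array(m["rvec"]))[0];t=np.array(m["tvec"]).ravel()
    return -R.T@t,R.T@np.array([u[0],u[1],1])
def plane(m,px,z):
    o,d=ray(m,px);return o+d*(z-o[2])/d[2]
def tri(m1,p1,m2,p2):
    o1,d1=ray(m1,p1);o2,d2=ray(m2,p2);s=np.linalg.lstsq(np.c_[d1,-d2],o2-o1,rcond=None)[0]
    a,b=o1+d1*s[0],o2+d2*s[1];return (a+b)/2,np.linalg.norm(a-b)
E
python3 - <<'E'
from h import *
t=cv2.imread("pics/top0.png");s=cv2.imread("pics/side0.png");mt=camera_model("top")
a=cv2.resize(t[100:250,330:480],None,fx=4,fy=4,interpolation=2);b=cv2.resize(s[120:200,260:380],None,fx=5,fy=5,interpolation=2)
c=np.zeros((600,800,3),np.uint8);c[:,:]=0
cv2.imwrite("pics/za.png",a);cv2.imwrite("pics/zb.png",b)
for n,p in dict(c1=(289,124),c2=(411,138),c3=(401,243),c4=(273,226)).items():print(n,plane(mt,p,.01).round(3))
for n,p,z in(("beaker_top",(453,224),.1),("tip",(325,272),.065),("bottlecap",(239,237),.16),("bot_cent",(320,184),.2),("tower",(368,127),.21)):print(n,plane(mt,p,z).round(3))
h=t.astype(int);red=((h[:,:,2]>110)&(h[:,:,1]<60)&(h[:,:,0]<60));red[:,:380]=0;red[:,420:]=0;red[:150]=0;red[250:]=0
y,x=np.nonzero(red);print("red",len(x),x.mean(),y.mean(),x.min(),x.max(),y.min(),y.max(),plane(mt,(x.mean(),y.mean()),.21))
E
```

```text
c1 [0.814 0.18  0.01 ]
c2 [ 0.766 -0.171  0.01 ]
c3 [ 0.467 -0.131  0.01 ]
c4 [0.519 0.224 0.01 ]
beaker_top [ 0.51  -0.252  0.1  ]
tip [0.392 0.079 0.065]
bottlecap [0.481 0.284 0.16 ]
bot_cent [0.601 0.085 0.2  ]
tower [ 0.735 -0.03   0.21 ]
red 61 405.9344262295082 187.27868852459017 405 407 176 198 [ 0.5884777  -0.11444758  0.21      ]
```

View pics/za.png

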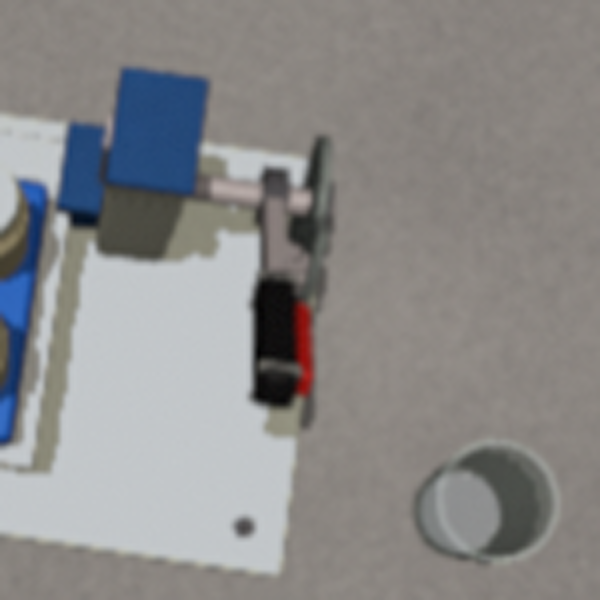

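View pics/zb.png

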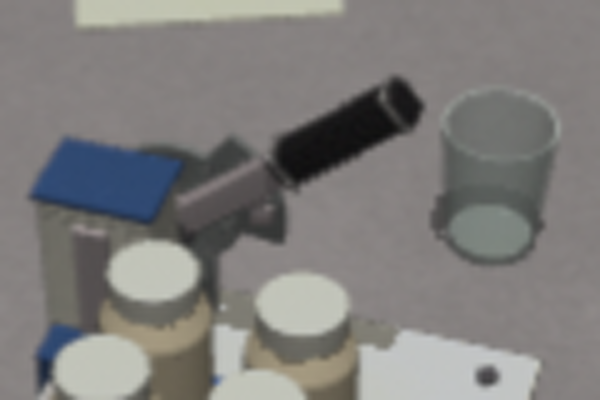

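```bash
python3 - <<'E'
from h import *
mt=camera_model("top");ms=camera_model("side")
for n,a,b in(("grip",(399,185),(329,146.6)),("outer end",(398.5,197),(340,140)),("inner end",(399.5,172),(317,152.5)),("tower c",(370,131.5),(281.5,156))):print(n,tri(mt,a,ms,b))
from numpy import *
g=array([.59,-.10]);
R=cv2.Rodrigues(array([0,0,deg2rad(-8.1)]))[0]
for n,p in dict(beaker=(.51,-.252),tower=(.735,-.03),bottle_c=(.601,.085),tip=(.392,.079)).items():print(n,(R.T@array([p[0]-g[0],p[1]-g[1],0])).round(3))
E
```

```text
grip (array([ 0.59687108, -0.10073766,  0.19650343]), np.float64(0.000765733887964244))
outer end (array([ 0.56437409, -0.09321394,  0.22997548]), np.float64(0.0029193159902200904))
inner end (array([ 0.63400681, -0.10843217,  0.16380784]), np.float64(0.0012921248092835804))
tower c (array([ 0.72596213, -0.03566584,  0.19889245]), np.float64(0.003120028528549333))
beaker [-0.058 -0.162  0.   ]
tower [0.134 0.09  0.   ]
bottle_c [-0.015  0.185  0.   ]
tip [-0.221  0.149  0.   ]
```

Request:
drive_tool --increments '[[[1, 0, 0, -0.35, 0], [1, 0.1, 0.1, -0.7, -0.01], [1, 0.3, 0.3, -1, -0.019], [1, 0.55, 0.55, -1, -0.019], [1, 0.8, 0.8, -1, -0.019]]]'

```text
time_s: 0.72
tcp_pos: [0.2419, 0.5337, 0.3576]
eef_rot: [-180.0, 0.0, -8.0]
contact_force: [0.1, 0.3, 0.0]
gripper_width: 0.0875
gripper_force: 0.0
```

Request:
drive_tool --increments '[[[1, 0.2, 0.25, 0, 0], [1, 0.4, 0.5, 0, 0], [1, 0.6, 0.75, 0, 0], [1, 0.75, 0.97, 0, 0]]]'

```text
time_s: 1.23
tcp_pos: [0.3148, 0.4056, 0.3573]
eef_rot: [180.0, 0.0, -8.1]
contact_force: [0.7, 0.9, 0.4]
gripper_width: 0.0875
gripper_force: 0.0
```

Request:
drive_tool --increments '[[[1, 0.2, 0.25, 0, 0], [1, 0.4, 0.5, 0, 0], [1, 0.6, 0.75, 0, 0], [1, 0.75, 0.97, 0, 0]]]'

```text
time_s: 1.72
tcp_pos: [0.3875, 0.2778, 0.3573]
eef_rot: [180.0, 0.0, -8.1]
contact_force: [-0.0, 0.3, 0.0]
gripper_width: 0.0878
gripper_force: 0.0
```

Request:
drive_tool --increments '[[[1, 0.2, 0.25, 0, 0], [1, 0.4, 0.5, 0, 0], [1, 0.6, 0.75, 0, 0], [1, 0.75, 0.97, 0, 0]]]'

```text
time_s: 2.22
tcp_pos: [0.4603, 0.15, 0.3572]
eef_rot: [180.0, 0.0, -8.1]
contact_force: [0.4, 1.0, -0.5]
gripper_width: 0.0879
gripper_force: 0.0
```

Request:
drive_tool --increments '[[[1, 0.2, 0.25, 0, 0], [1, 0.4, 0.5, 0, 0], [1, 0.6, 0.75, 0, 0], [1, 0.75, 0.97, 0, 0]]]'

```text
time_s: 2.72
tcp_pos: [0.5332, 0.0222, 0.3571]
eef_rot: [180.0, 0.0, -8.1]
contact_force: [0.1, 0.0, -0.2]
gripper_width: 0.088
gripper_force: 0.0
```

Request:
drive_tool --increments '[[[1, 0.2, 0.25, 0, 0], [1, 0.4, 0.5, 0, 0], [1, 0.5, 0.75, 0, 0], [1, 0.6, 0.95, 0, 0], [1, 0.6, 0.95, 0, 0]]]'

```text
time_s: 3.35
tcp_pos: [0.5882, -0.1009, 0.3565]
eef_rot: [180.0, 0.1, -8.2]
contact_force: [-1.7, 0.4, -0.5]
gripper_width: 0.0878
gripper_force: 0.0
```

```bash
python3 - <<'E'
from h import *
s=r.get_state();print(s["tcp_pos"],s["eef_rot"],s["joints"].round(1))
m=camera_model("wrist");im=capture("wrist");cv2.imwrite("pics/w1.png",im[:,:,::-1])
import pickle;pickle.dump(m,open("w1.pkl","wb"))
o,d=ray(m,(320,200));print(o,d)
E
```

```text
[ 0.58819658 -0.1009387   0.35654647] [ 1.79974700e+02  9.87616247e-02 -8.18338060e+00] [  9.   10.3   1.9  -0.  -81.8  72.8]
[ 0.6722149  -0.11125485  0.50287457] [-0.30788504  0.04933533 -0.95016268]
```

View pics/w1.png

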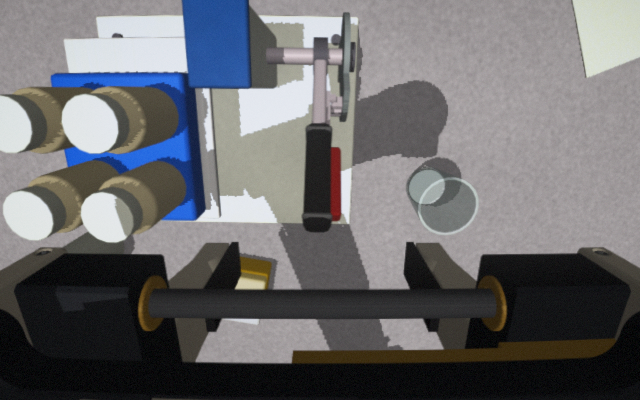

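The wrist view shows the grip from (319,127) to (317,228), its centre about (318,178), and the red button about (336,184).

```bash
python3 - <<'E'
from h import *
import pickle
w=pickle.load(open("w1.pkl","rb"));mt=camera_model("top");ms=camera_model("side")
print("red w+top",tri(w,(336,184),mt,(405.9,187.3)))
for n,p,q in(("mid",(318,177),(329,146.6)),("outer",(317,222),(340,140)),("inner",(319,128),(317,152.5))):
    print(n,tri(w,p,ms,q),plane(w,p,.21))
print("button on plane",plane(w,(336,184),.205)); print("shaft",plane(w,(321,55),.105))
for p in((307,178),(330,178),(341,184)):print(plane(w,p,.215))
E
```

```text
red w+top (array([ 0.58926982, -0.11377876,  0.20733887]), np.float64(0.0022464213438224277))
mid (array([ 0.59679296, -0.09690871,  0.19967492]), np.float64(0.00013424441042874942)) [ 0.59929705 -0.09741414  0.21      ]
outer (array([ 0.56521429, -0.09150144,  0.23187732]), np.float64(0.0010462012951773037)) [ 0.5559992  -0.09007151  0.21      ]
inner (array([ 0.63547208, -0.10423336,  0.166401  ]), np.float64(0.0053322376316127604)) [ 0.64251269 -0.10465659  0.21      ]
button on plane [ 0.58905114 -0.11274749  0.205     ]
shaft [ 0.7110293 -0.1161129  0.105    ]
[ 0.60103309 -0.0878007   0.215     ]
[ 0.59810804 -0.10811531  0.215     ]
[ 0.59120457 -0.11714072  0.215     ]
```

Request:
drive_tool --increments '[[[1, -0.08, -0.03, 0.2, 0.0025], [1, -0.08, -0.03, 0.45, 0.0025], [1, -0.08, -0.03, 0.7, 0.0025], [1, -0.08, -0.03, 0.9, 0.0025], [1, -0.08, -0.03, 1, 0.0025]]]'

```text
time_s: 4.03
tcp_pos: [0.5784, -0.0938, 0.2363]
eef_rot: [180.0, 0.1, -8.9]
contact_force: [0.5, 0.1, -0.3]
gripper_width: 0.0875
gripper_force: 0.0
```

Request:
drive_tool --increments '[[[1, 0, 0, 0.1, 0], [1, 0, 0, 0.2, 0], [1, 0, 0, 0.28, 0], [0.2, 0, 0, 0.28, 0], [0, 0, 0, 0.28, 0]]]' --squeeze 10

```text
time_s: 4.65
tcp_pos: [0.5794, -0.0947, 0.2044]
eef_rot: [180.0, -0.0, -8.9]
contact_force: [0.9, -0.2, 0.7]
gripper_width: 0.0731
gripper_force: 0.0
```

Request:
drive_tool --increments '[[[0, 0, 0.015, 0, 0], [-0.2, 0, 0.015, 0, 0], [-0.4, 0, 0.015, 0, 0], [-0.6, 0, 0.015, 0, 0], [-0.8, 0, 0.015, 0, 0]]]' --squeeze 25

```text
time_s: 5.28
tcp_pos: [0.5789, -0.096, 0.2041]
eef_rot: [-180.0, -0.0, -9.0]
contact_force: [-1.3, -0.5, 1.7]
gripper_width: 0.0249
gripper_force: 25.1
```

Request:
drive_tool --increments '[[[-1, 0, 0, 0, 0], [-1, 0, 0, 0, 0], [-1, 0, 0, 0, 0], [-1, 0, 0, 0, 0]]]'

```text
time_s: 5.78
tcp_pos: [0.5789, -0.0961, 0.2041]
eef_rot: [-180.0, -0.0, -8.9]
contact_force: [-1.7, 4.6, 3.7]
gripper_width: 0.0249
gripper_force: 25.0
```

Request:
drive_tool --increments '[[[-1, -0.048, 0, 0.054, 0], [-1, -0.092, 0, 0.112, 0], [-1, -0.133, 0, 0.171, 0], [-1, -0.172, 0, 0.232, 0], [-1, -0.202, 0, 0.285, 0]]]'

```text
time_s: 6.4
tcp_pos: [0.556, -0.0924, 0.1708]
eef_rot: [-180.0, -0.2, -8.9]
contact_force: [-0.6, 3.3, 8.2]
gripper_width: 0.0247
gripper_force: 25.0
```

Request:
drive_tool --increments '[[[-1, -0.032, 0, 0.064, 0], [-1, -0.061, 0, 0.131, 0], [-1, -0.087, 0, 0.199, 0], [-1, -0.108, 0, 0.268, 0], [-1, -0.126, 0, 0.338, 0]]]'

```text
time_s: 7.02
tcp_pos: [0.54, -0.0898, 0.1296]
eef_rot: [-180.0, -0.0, -8.9]
contact_force: [-3.6, 6.3, 7.5]
gripper_width: 0.0252
gripper_force: 25.0
```

Request:
drive_tool --increments '[[[-1, -0.015, 0, 0.071, 0], [-1, -0.026, 0, 0.143, 0], [-1, -0.033, 0, 0.214, 0], [-1, -0.035, 0, 0.263, 0], [-1, -0.036, 0, 0.3, 0]]]'

```text
time_s: 7.65
tcp_pos: [0.5347, -0.089, 0.0929]
eef_rot: [-180.0, 0.1, -9.0]
contact_force: [-5.1, 8.3, 7.5]
gripper_width: 0.0249
gripper_force: 25.0
```

```bash
python3 - <<'E'
from h import *
s=r.get_state();print(s["tcp_pos"],s["contact_force"],s["gripper_width"])
a=cv2.resize(capture("side")[120:200,260:380,::-1],None,fx=5,fy=5,interpolation=2)
cv2.imwrite("pics/s2.png",a)
E
```

```text
[ 0.5346797  -0.08895165  0.09293085] [-5.09717943  8.26141423  7.47687407] 0.024931308394365942
```

View pics/s2.png

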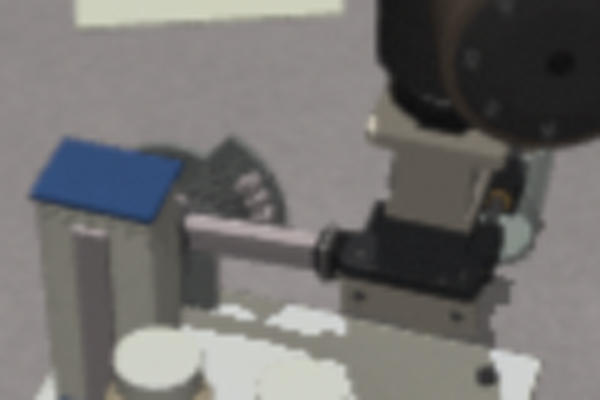

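The side view shows the lever about level (arm from (190,225) to the jaws at (420,265)). I'll press slightly further to feel the stop.

Request:
drive_tool --increments '[[[-1, 0, 0, 0.015, 0], [-1, 0, 0, 0.03, 0], [-1, 0, 0, 0.03, 0]]]'

```text
time_s: 8.07
tcp_pos: [0.5345, -0.0889, 0.0892]
eef_rot: [-180.0, 0.1, -9.0]
contact_force: [-4.6, 7.2, 3.7]
gripper_width: 0.0246
gripper_force: 25.0
```

Request:
drive_tool --increments '[[[-1, 0, 0, 0.02, 0], [-1, 0, 0, 0.04, 0], [-1, 0, 0, 0.04, 0]]]'

```text
time_s: 8.45
tcp_pos: [0.5345, -0.0889, 0.0843]
eef_rot: [-180.0, 0.1, -9.0]
contact_force: [-5.9, 7.0, 3.7]
gripper_width: 0.0251
gripper_force: 25.0
```

Request:
drive_tool --increments '[[[0, 0, 0, 0, 0], [0.5, 0, 0, 0, 0], [1, 0, 0, 0, 0], [1, 0, 0, 0, 0], [1, 0, 0, 0, 0]]]'

```text
time_s: 9.07
tcp_pos: [0.536, -0.0895, 0.0849]
eef_rot: [-180.0, -0.0, -8.9]
contact_force: [-0.4, -0.1, 0.4]
gripper_width: 0.0694
gripper_force: 0.0
```

Request:
drive_tool --increments '[[[1, 0, 0, -0.2, 0], [1, 0, 0, -0.4, 0], [1, 0, 0, -0.6, 0], [1, 0, 0, -0.8, 0], [1, 0, 0, -1, 0]]]'

```text
time_s: 9.7
tcp_pos: [0.5358, -0.0895, 0.2057]
eef_rot: [-180.0, -0.0, -8.9]
contact_force: [0.8, -0.9, -0.2]
gripper_width: 0.0878
gripper_force: 0.0
```

```bash
python3 - <<'E'
from h import *
m=camera_model("wrist");a=capture("wrist")[:250,200:520,::-1];b=capture("side")[120:200,260:380,::-1]
a=cv2.resize(a,None,fx=1.25,fy=1.25);b=cv2.resize(b,None,fx=3.25,fy=3.25,interpolation=2)
c=np.zeros((320,800,3),np.uint8);c[:a.shape[0],:a.shape[1]]=a;c[:b.shape[0],405:405+b.shape[1]]=b
cv2.imwrite("pics/c3.png",c)
ms=camera_model("side")
def proj(P,m):
    R=cv2.Rodrigues(np.array(m["rvec"]))[0];return cv2.projectPoints(np.array([P],float),R,np.array(m["tvec"]),np.array(m["camera_matrix"]),np.array([m["k1"],0,0,0.]))[0].ravel()
u=np.array([-.988,.156]);n=np.array([.156,.988])
for th in(0.8,.69,.6):
    p=.802-th
    for L in(.07,.115,.205):
        xy=np.array([.703,-.115])+u*L*np.cos(p);P=(*xy,.1+L*np.sin(p));q=proj(P,ms)
        print(th,L,(q-[260,120])*3.25+[405,0],(proj(P,m)-[200,0])*1.25)
E
```

```text
0.8 0.07 [588.57208764 160.4172613 ] [153.79182359  88.29373276]
0.8 0.115 [634.18669307 170.04124285] [153.67562866 167.73537408]
0.8 0.205 [727.2069211  189.73327368] [153.46591886 304.44407544]
0.69 0.07 [588.18725836 154.23716859] [153.84034707  86.59071969]
0.69 0.115 [633.85950004 159.85611588] [153.74679651 169.13249169]
0.69 0.205 [727.76963913 171.48146973] [153.56515983 318.44210336]
0.6 0.07 [587.23486809 149.0624887 ] [153.88385038  83.88956526]
0.6 0.115 [632.52249839 151.28458252] [153.8130771  168.46725686]
0.6 0.205 [726.25889775 155.95968247] [153.66384753 328.77030875]
```

View pics/c3.png

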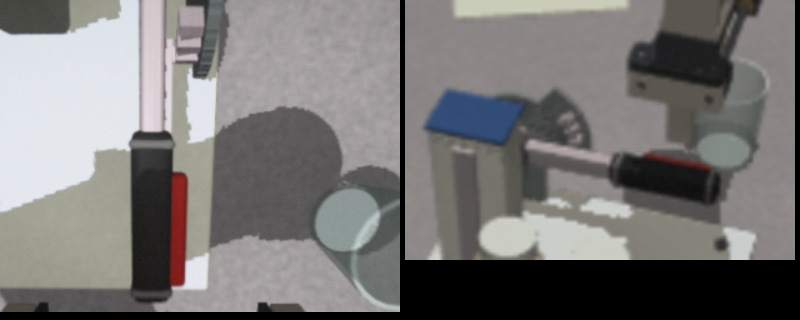

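```bash
python3 - <<'E'
from h import *
m=camera_model("wrist");ms=camera_model("side")
im=capture("wrist").astype(int)
red=(im[:,:,0]>100)&(im[:,:,1]<60)&(im[:,:,2]<60);y,x=np.nonzero(red);print("red wrist",x.min(),x.max(),y.min(),y.max(),x.mean(),y.mean())
b=capture("side").astype(int)
red2=(b[:,:,0]>90)&(b[:,:,1]<60)&(b[:,:,2]<60);red2[:,380:]=0;red2[200:]=0;y2,x2=np.nonzero(red2);print("red side",x2.min(),x2.max(),np.polyfit(x2,y2,1))
bl=(b.max(2)<60);bl[:160]=0;bl[200:]=0;bl[:,:325]=0;bl[:,358:]=0
for c in(330,335,340,345,350):
    yy=np.nonzero(bl[:,c])[0];print(c,yy.min(),yy.max())
for n,p,q in(("outer",(320.8,237),(354.5,177)),("inner",(321.6,112),(325.8,171.5))):print(n,tri(m,p,ms,q))
E
```

```text
red wrist 337 349 142 228 342.3623949579832 184.1533613445378
red side 337 353 [  0.20083682 100.12970711]
330 168 177
335 169 178
340 170 179
345 171 180
350 172 181
outer (array([ 0.51285736, -0.08194779,  0.10651074]), np.float64(0.0044316752516151865))
inner (array([ 0.60587033, -0.09877768,  0.09973737]), np.float64(0.0033748302484335603))
```

```bash
python3 -c "
from plant import job
print(job.close_job())"
```

```text
the job is handed in; nothing more can be done
None
```

I lowered the lift lever and handed the job in at about 10 s. In the last pictures the lever is at about 0.78 rad and the button is out. The arm was clear of everything, and I never came near the bottle, beaker or tip box. The hand-in gave no verdict.

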